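# Shadow the swinging wind vane with the reader probe

### The arm

A 7-joint arm with a two-finger parallel gripper is mounted at the origin on the work surface. World frame = base frame: x ahead of the robot, y to its left, z up, the work surface at z = 0. Lengths are in m, angles in rad, forces in N, time in s.
With the tool pointing down it reaches from about 0.425 to 0.925 m from the base axis. Payload 6.8 kg.
Tool frame: the origin (TCP) lies at the very end of the fingers, on their centre line; the grasp point (between the pads) lies 19 mm behind it; z points along the fingers, y is the line along which they close (so a half turn about z gives the same grasp; the last joint's range is limited). The gripper opens to 85 mm and grips with 20 to 120 N. Pads are 22 mm wide; open, the fingers measure 114 mm over their backs; the gripper's body (76 mm by 85 mm) begins 54 mm behind the grasp point. The pads swing forward as they close: fully open they stand 13 mm farther back than shut.
Start: joints at [1.196, 0.477, 0.022, 1.555, -0.011, 1.109, -0.083], TCP at [0.178, -0.651, 0.231] pointing down, gripper open.
Joint ranges: [-2.96, 2.96], [-0.34, 2.1], [-1.41, 1.46], [0.24, 2.44], [-1.37, 4.51], [0.17, 1.92], [-2.96, 2.96]. Speed limits (rad/s): [2.39, 2.39, 3.14, 3.14, 3.14, 3.14, 3.14].

### API

Orientations are given as a rotation vector (axis times angle).
In Python, from bench import r gives the robot as it stands. The module is installed in compiled form; this text tells all that it offers.
- The arm moves only by the tool servo_tool, never from a script. Its argument "commands" is a list of rows, each a list of 7 numbers: the turn, a rotation vector about the world's x, y, z in degrees, then the shift along the world's x, y, z in mm, then the closure, from 0 (fully open) to 1 (shut). A call has 1 to 5 rows; each row is the pose to reach, as a shift and turn from the pose commanded when the call began; what a row does not reach only later rows make up. A row lasts 1/12 s, in which the tool goes at most 41.7 mm and 7.16 degrees, less where a joint would pass 70% of its speed; a pose out of reach is approached as far as the arm can. A call with a gripper value outside its range is refused whole. The fingers move at their own pace and stop on an object; "force" is the grip in N (left out, the last holds). Time passes only in rows, so rows that repeat a pose let the fingers close. It gives the time, the measured TCP pose, the force, the opening and the grip force at its end, in the units of the state.
- r.get_obs(): the state, without advancing time (a new reading comes with each control period).
- r.grab_frame(name): name is "side" or "top" or "wrist"; returns (picture, depth): 420x560x3 uint8, blue, green, red; 420x560 float32, m along the optical axis (not along the pixel's ray), 0 where there is no reading.
- r.camera_info(name): a dict with "vertical_fov" (degrees; the focal length in pixels is half the picture's height over the tangent of half this angle, whatever the lens; pixels are square), "cx", "cy" (the principal point, pixels), "cam_to_world" (4x4, takes a point from camera to world coordinates); the wrist camera has in their place "T_tool_cam" (4x4, takes a point from camera to tool coordinates, whose origin is the TCP and whose axes are the flange's). Camera axes: x right, y up, looking along -z (the intrinsics and any distortion apply to the point x, -y, -z); pixel columns grow to the right and rows downward; lengths in m; the calibration is good to about 2 mm. The wrist camera is an equidistant fisheye: a pixel r from the principal point sees the ray r / f radians off the axis. A picture is of the moment at which its call begins: read the wrist's pose just before it. camera_info takes no time and is no camera call.
- r.hand_in(): hands the job in; it is judged then, once.
The state is a dict: "clock": time; "joints": joint angles; "qvel": joint speeds; "tau": joint torques, N m; "tcp_pos": TCP position; "orientation": TCP orientation; "contact_force": force on the tool from outside, world axes, zero at the start; "moment": the same for the moment, N m; "grip_width": finger opening in m; "gripper_force": force on a finger pad.
Only numpy, scipy, OpenCV 4.12 (cv2) and the standard library are available. Lean on these libraries where they do the work, as an engineer would, in place of code of your own. Each camera call takes 0.05 s, during which the arm holds its last target. There are 200 camera calls.

### The job

Lift the white reader probe out of its grey socket, push the wind vane's tail about 40 degrees aside, and let it go gently so that it swings freely on its centring spring. While it is still swinging widely, carry the probe's nose along above the orange target on the tail, within 25 mm sideways and 5 to 45 mm above it, touching nothing on the vane, for at least five seconds without a break. Then stand the probe back upright, fully down in its socket, let go of it, and leave everything else on the shelf where it is.

Things in the scene. Friction and masses are not known exactly. Their poses are not given: they have to be found in the camera images.
- vane_stand: Fixed test stand of the wind vane: dark steel foot plate 110 mm across and a grey round post 66 mm across, 48 mm high in all. Origin at the centre of its underside, on the vane's vertical turning axis; at rest the vane's tail points along the stand's own -x axis. It carries the vane.
- vane (a joint): Vane angle q about the vertical axis, rad: 0 at rest, positive anticlockwise from above, stops at +-1.05; not to exceed 0.95, 2.5 rad/s or 8 N. The target stands 0.15 m from the axis along (-cos q, -sin q) in the stand's axes. Nominal inertia 0.0035 kg m2 (up to 35% off), spring 0.013 N m/rad, damping 0.0009 N m s/rad, dry friction 0.0001 N m: period 3.2 s, decays to 37% in 8 s.
- vane_target (a point): Centre of the orange top face of the target, a black upright cylinder with an orange cap on the end of the vane's tail, 36 mm in diameter, from 50 to 95 mm above the table; this point is 95 mm up and 150 mm from the turning axis.
- vane_axis (a point): Point on the turning axis 95 mm above the table; nothing of the vane is higher. An aluminium arm (10 mm wide, 58 to 70 mm above the table) runs from the hub to the target, with a thin white upright fin 84 mm long in it, top at 95 mm; a brass counterweight reaches 115 mm to the other side.
- probe: White reader probe, loose: a plain upright cylinder 30 mm in diameter and 150 mm long, 0.15 kg (nominal), edges rounded 3 mm, with a thin grey band 60 mm up. Origin at the centre of its lower end face, z axis along it to its upper end. It stands in the socket at the start; grip it near its upper end (about 125 mm up).
- probe_nose (a point): The probe's nose: the centre of its lower end face, which reads the target and also fits the socket.
- socket: Fixed grey bayonet socket: a round sleeve 66 mm outside, 50 mm high, on a thin 84 mm flange, with a plain open bore 38 mm in diameter and a flat floor 6 mm above the table. Origin at the centre of its underside. No twisting is needed.
- logger: Black data logger housing 100 x 140 x 50 mm, bystander; origin under its centre.
- canister: Green silica canister with a white lid, 60 mm across, 100 mm high, bystander; origin under its centre.
- bracket: Steel L-shaped mounting bracket, foot 90 x 50 mm, upright 75 mm high at its +x end, bystander; origin under the foot's centre.
- spare_plug: Small grey spare plug, 32 mm across, 35 mm high, bystander; origin under its centre.
- driver: Screwdriver lying flat, bystander; origin under its middle.
- mug: Blue mug, 80 mm across, 90 mm high, bystander; origin under its centre.
Not all that is in view belongs to the job. Leave any pink or yellow look-alike of the socket alone.

How it is judged:
By the outcome, as a careful person would: the job done as asked, in the order asked, and still so for the second after the job is handed in, with the robot touching nothing.
It also fails if it takes over 64 s, if anything falls off the work surface, if the arm or the gripper's body presses on something with over 40 N, if the wrist force passes 120 N, or if a joint passes its speed limit or range.

## Working session

There is one attempt and no reset: what is moved stays moved. The work goes in short steps, Python scripts to look and compute and a tool call to move; the robot and the scene stay as the last step left them, time stands still between calls to the robot, and variables do not carry over. Pictures are saved under pics/ and viewed, at most 10 in all, crops included, and the job is handed in when it is done.

Besides the shell and the picture viewer there is one more tool, called after ">>>" as name([rows], argument=value, ...), one row to a line, values as JSON. servo_tool: Moves the arm, as the interface text tells. Its arguments: {"type":"object","properties":{"commands":{"type":"array"},"force":{"type":"number"}},"required":["commands"]}

```bash
mkdir -p pics; cat > h.py <<'E'
import numpy as np, cv2
from bench import r
def f_of(ci): return 210/np.tan(np.radians(ci["vertical_fov"])/2)
def pts(name,depth):
    ci=r.camera_info(name); f=f_of(ci); v,u=np.mgrid[0:420,0:560]
    P=np.stack([(u-ci["cx"])/f*depth,-(v-ci["cy"])/f*depth,-depth,np.ones_like(depth)],-1)
    return (P@np.array(ci["cam_to_world"]).T)[...,:3]
def ray(name,u,v,z):
    ci=r.camera_info(name); f=f_of(ci); M=np.array(ci["cam_to_world"])
    d=M[:3,:3]@np.array([(u-ci["cx"])/f,-(v-ci["cy"])/f,-1]); o=M[:3,3]
    return o+d*(z-o[2])/d[2]
E
python3 - <<'E'
from h import *
for n in("top","side"):
    im,d=r.grab_frame(n); cv2.imwrite(f"pics/{n}.png",im); np.savez(f"{n}.npz",im=im,d=d)
    print({k:(np.round(v,3).tolist() if not isinstance(v,str) else v) for k,v in r.camera_info(n).items()})
o=r.get_obs(); print({k:np.round(v,3) for k,v in o.items()})
E
```

```text
{'vertical_fov': 52.311, 'cx': 278.777, 'cy': 212.384, 'cam_to_world': [[-0.026, 0.995, -0.093, 0.423], [-0.999, -0.028, -0.019, 0.01], [-0.022, 0.092, 0.996, 1.166], [0.0, 0.0, 0.0, 1.0]]}
{'vertical_fov': 51.167, 'cx': 275.785, 'cy': 211.362, 'cam_to_world': [[-0.841, 0.383, -0.382, 0.033], [-0.541, -0.612, 0.577, 0.734], [-0.013, 0.692, 0.722, 0.986], [0.0, 0.0, 0.0, 1.0]]}
{'clock': np.float64(0.1), 'joints': array([ 1.196,  0.478,  0.022,  1.556, -0.011,  1.109, -0.083]), 'qvel': array([ 0.001, -0.   ,  0.   , -0.003,  0.   , -0.002,  0.   ]), 'tau': array([ 5.0000e-03, -5.9776e+01,  1.6140e+00, -2.8196e+01,  1.3000e-02,
        5.0000e-03, -0.0000e+00]), 'tcp_pos': array([ 0.178, -0.651,  0.23 ]), 'orientation': array([-3.112e+00, -4.180e-01,  1.000e-03]), 'contact_force': array([-0.293, -0.322, -0.84 ]), 'moment': array([ 0.06 , -0.05 , -0.023]), 'gripper_force': np.float64(0.0), 'grip_width': np.float64(0.085)}
```

View pics/top.png

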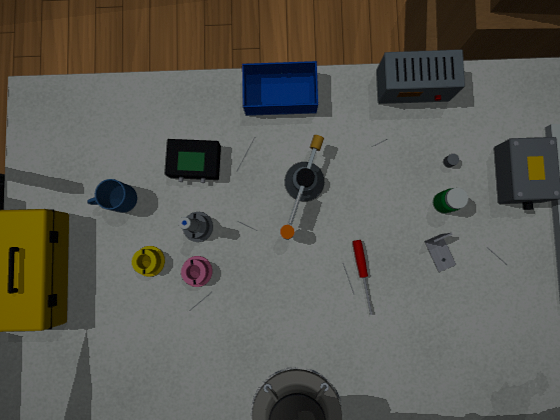

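View pics/side.png

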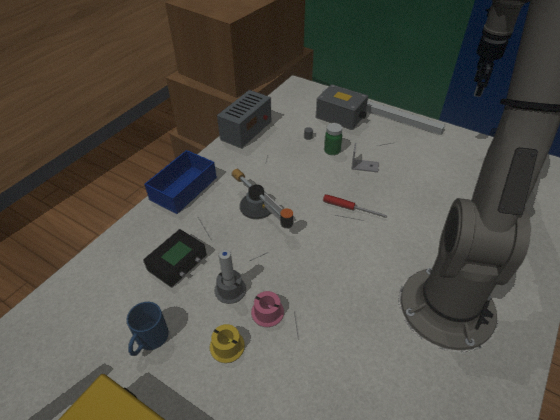

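The top view shows the orange target at (288,232), the hub at (304,178), the counterweight at (317,142), and the probe in the grey socket at about (188,223)–(200,230). The pink and yellow look-alikes are at (196,271) and (148,261). The side view agrees: probe top at (225,254), target at (287,214).

```bash
python3 - <<'E'
from h import *
for n,boxes in(("top",{"orange":(270,305,218,245),"cw":(305,328,130,155),"probe":(172,222,202,248)}),("side",{"orange":(275,300,200,222),"probe":(210,250,240,305)})):
    z=np.load(n+".npz"); im,d=z["im"],z["d"]; P=pts(n,d); hsv=cv2.cvtColor(im,cv2.COLOR_BGR2HSV)
    for k,(a,b,c,e) in boxes.items():
        sub=np.zeros(d.shape,bool); sub[c:e,a:b]=1
        if k!="probe":
            m=sub&(hsv[...,0]<25)&(hsv[...,1]>150)&(hsv[...,2]>100)
            v,u=np.nonzero(m); print(n,k,m.sum(),u.mean(),v.mean(),np.median(P[m],0).round(4), P[m][:,2].max().round(3), "ray.095",ray(n,u.mean(),v.mean(),.095).round(4))
        else:
            for lo,hi in((.145,.17),(.1,.145),(.045,.06)):
                m=sub&(P[...,2]>lo)&(P[...,2]<hi)&(d>0)
                q=P[m]; print(n,k,lo,m.sum(),q.mean(0).round(4),q.min(0).round(3),q.max(0).round(3))
                if m.sum()>10 and lo>.05:
                    v,u=np.nonzero(m);print(' centre px',u.mean(),v.mean(),ray(n,(u.min()+u.max())/2,(v.min()+v.max())/2,.156))
    if n=="top":
        # hub: dark top
        sub=np.zeros(d.shape,bool); sub[155:205,280:328]=1
        for lo,hi in((.083,.11),(.04,.055)):
            m=sub&(P[...,2]>lo)&(P[...,2]<hi); q=P[m]; print("hub",lo,m.sum(),q.mean(0).round(4),q.min(0).round(3),q.max(0).round(3))
# crops
t=cv2.imread("pics/top.png")[120:260,130:340]; cv2.imwrite("pics/c.png",cv2.resize(t,None,fx=3.8,fy=3.8,interpolation=cv2.INTER_CUBIC))
E
```

```text
top orange 149 286.91946308724835 231.25503355704697 [0.4749 0.0116 0.0943] 0.1 ray.095 [0.4744 0.0117 0.095 ]
top cw 67 316.1940298507463 140.88059701492537 [ 0.7071 -0.0705  0.0773] 0.084 ray.095 [ 0.7028 -0.0694  0.095 ]
top probe 0.145 127 [0.4984 0.2552 0.1548] [0.484 0.242 0.146] [0.512 0.271 0.161]
 centre px 184.33070866141733 222.7795275590551 [0.49780425 0.25568907 0.156     ]
top probe 0.1 50 [0.4957 0.2453 0.1235] [0.484 0.241 0.1  ] [0.511 0.256 0.145]
 centre px 191.4 224.62 [0.49621541 0.24136455 0.156     ]
top probe 0.045 267 [0.4964 0.2497 0.0499] [0.468 0.224 0.045] [0.531 0.287 0.06 ]
hub 0.083 22 [ 0.5579 -0.0178  0.094 ] [ 0.542 -0.024  0.091] [ 0.573 -0.011  0.097]
hub 0.04 179 [ 0.6108 -0.0375  0.0469] [ 0.584 -0.07   0.041] [ 0.646 -0.006  0.055]
side orange 85 286.45882352941175 212.78823529411764 [0.4758 0.0116 0.0953] 0.1 ray.095 [0.476  0.0114 0.095 ]
side probe 0.145 119 [0.4985 0.2587 0.1548] [0.486 0.241 0.146] [0.516 0.272 0.161]
 centre px 224.34453781512605 255.31932773109244 [0.49712389 0.25964364 0.156     ]
side probe 0.1 136 [0.4935 0.2638 0.123 ] [0.486 0.246 0.1  ] [0.511 0.272 0.145]
 centre px 225.96323529411765 265.6102941176471 [0.47705378 0.28205974 0.156     ]
side probe 0.045 283 [0.4951 0.2629 0.0503] [0.468 0.224 0.045] [0.533 0.29  0.06 ]
```

View pics/c.png

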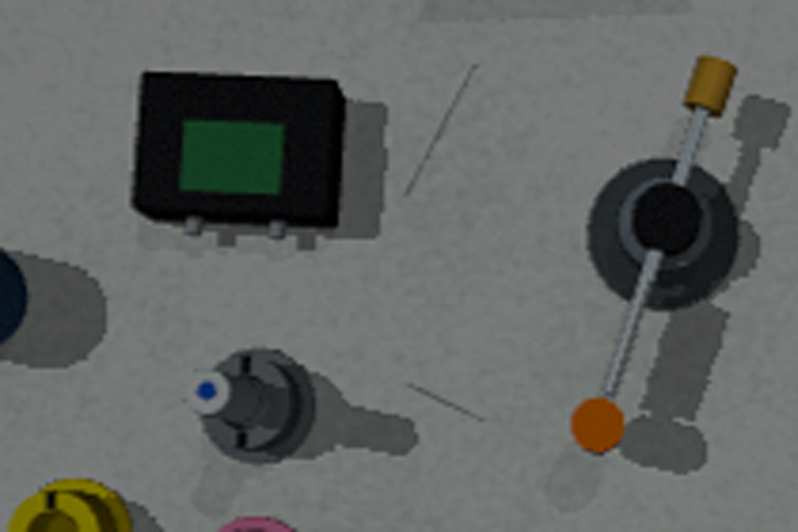

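The crop confirms that the probe stands in the grey socket and the tail runs from the hub at (667,219) to the orange cap at (598,425). Estimated positions:

| Item | Position (m) |
|---|---|
| Probe | (0.498, 0.256) |
| Socket | (0.500, 0.256) |
| Target | (0.475, 0.0115) |
| Axis | (0.616, -0.0385) |

```bash
python3 - <<'E'
from h import *
ci=r.camera_info("wrist"); print({k:np.round(v,3).tolist() for k,v in ci.items() if not isinstance(v,str)})
R=cv2.Rodrigues(r.get_obs()["orientation"])[0];print(R.round(3)); print((R@np.array(ci["T_tool_cam"])[:3,:3]).round(3),(R@np.array(ci["T_tool_cam"])[:3,3]).round(3))
print(ray("top",305.5,177.6,.08))
E
```

```text
{'vertical_fov': 65.706, 'cx': 281.137, 'cy': 209.196, 'T_tool_cam': [[-0.0, 0.96, 0.281, 0.071], [1.0, 0.001, -0.0, 0.0], [-0.0, 0.281, -0.96, -0.142], [0.0, 0.0, 0.0, 1.0]]}
[[ 0.965  0.264 -0.001]
 [ 0.264 -0.965  0.002]
 [-0.    -0.002 -1.   ]]
[[ 0.263  0.926  0.272]
 [-0.965  0.253  0.073]
 [-0.001 -0.281  0.96 ]] [0.068 0.018 0.142]
[ 0.61154723 -0.03983051  0.08      ]
```

>>> servo_tool([
  [0,0,0,30,40,0,0],
  [0,0,0,60,80,5,0],
  [0,0,0,85,115,10,0],
  [0,0,0,110,145,15,0],
  [0,0,0,135,175,20,0],
], force=40)

```text
clock: 0.52
tcp_pos: [0.3047, -0.4848, 0.2493]
orientation: [-3.113, -0.417, 0.001]
contact_force: [0.8, -0.2, 0.2]
grip_width: 0.0855
gripper_force: 0.0
```

>>> servo_tool([
  [0,0,0,30,26,0,0],
  [0,0,0,60,52,0,0],
  [0,0,0,90,78,0,0],
  [0,0,0,120,104,0,0],
  [0,0,0,150,130,0,0],
])

```text
clock: 0.93
tcp_pos: [0.4552, -0.3552, 0.2494]
orientation: [-3.114, -0.418, 0.001]
contact_force: [0.4, -0.2, 0.2]
grip_width: 0.0855
gripper_force: 0.0
```

>>> servo_tool([
  [0,0,0,7,40,0,0],
  [0,0,0,14,80,0,0],
  [0,0,0,21,120,0,0],
  [0,0,0,28,160,0,0],
  [0,0,0,35,200,0,0],
])

```text
clock: 1.35
tcp_pos: [0.4889, -0.1548, 0.2493]
orientation: [-3.114, -0.418, 0.001]
contact_force: [0.5, 0.6, -0.4]
grip_width: 0.0852
gripper_force: 0.0
```

>>> servo_tool([
  [0,0,0,0,40,0,0],
  [0,0,0,0,80,0,0],
  [0,0,0,0,120,0,0],
  [0,0,0,0,160,0,0],
  [0,0,0,0,200,0,0],
])

```text
clock: 1.77
tcp_pos: [0.4886, 0.045, 0.2495]
orientation: [3.113, 0.417, -0.0]
contact_force: [1.1, 0.1, -0.6]
grip_width: 0.0852
gripper_force: 0.0
```

>>> servo_tool([
  [0,0,0,0,40,0,0],
  [0,0,0,0,80,0,0],
  [0,0,0,0,120,0,0],
  [0,0,0,0,160,0,0],
  [0,0,0,0,190,0,0],
])

```text
clock: 2.18
tcp_pos: [0.4882, 0.2368, 0.2495]
orientation: [-3.112, -0.422, 0.0]
contact_force: [0.5, -0.3, 0.5]
grip_width: 0.085
gripper_force: 0.0
```

>>> servo_tool([
  [0,0,0,0,6,0,0],
  [0,0,0,0,10,0,0],
  [0,0,0,0,10,0,0],
  [0,0,0,0,10,0,0],
])

```text
clock: 2.52
tcp_pos: [0.4895, 0.2414, 0.2492]
orientation: [3.113, 0.415, -0.001]
contact_force: [0.5, 0.1, 0.2]
grip_width: 0.0852
gripper_force: 0.0
```

```bash
cat >> h.py <<'E'
def wcast(u,v,z,o):
    ci=r.camera_info("wrist"); f=f_of(ci); x=np.atleast_1d(u)-ci["cx"]; y=np.atleast_1d(v)-ci["cy"]
    rr=np.hypot(x,y)+1e-9; t=rr/f
    d=np.stack([np.sin(t)*x/rr,-np.sin(t)*y/rr,-np.cos(t)],-1)
    T=np.eye(4); T[:3,:3]=cv2.Rodrigues(o["orientation"])[0]; T[:3,3]=o["tcp_pos"]
    M=T@np.array(ci["T_tool_cam"]); d=d@M[:3,:3].T; c=M[:3,3]
    return c+d*((z-c[2])/d[:,2])[:,None]
E
python3 - <<'E'
from h import *
o=r.get_obs(); im,d=r.grab_frame("wrist"); cv2.imwrite("pics/w1.png",im)
print(o["clock"],o["tcp_pos"],o["contact_force"])
hsv=cv2.cvtColor(im,cv2.COLOR_BGR2HSV); print(wcast(280,210,0.156,o))
m=(hsv[...,0]>100)&(hsv[...,0]<135)&(hsv[...,1]>150)&(hsv[...,2]>60)
n,l,s,c=cv2.connectedComponentsWithStats(m.astype(np.uint8))
for i in range(1,n):
    if s[i,4]>25: print(s[i],c[i],wcast(*c[i],.156,o))
E
```

```text
2.5167 [0.4894792  0.24144658 0.24919718] [0.51805362 0.13400078 0.23225525]
[[0.4904515  0.24210382 0.156     ]]
[530   0  30  23 272] [548.375        7.43382353] [[0.74809854 0.05030199 0.156     ]]
[87 17 39 14 81] [108.86419753  21.16049383] [[0.60480211 0.41267818 0.156     ]]
[108  38  22  41 175] [117.79428571  62.22857143] [[0.57244071 0.39394008 0.156     ]]
[59 42 21 41 83] [68.48192771 62.51807229] [[0.56716709 0.44358766 0.156     ]]
[80 83 25  5 52] [92.09615385 85.44230769] [[0.55110414 0.41351309 0.156     ]]
[260 186  14  14 156] [266.67948718 192.76923077] [[0.50076367 0.25514177 0.156     ]]
```

View pics/w1.png

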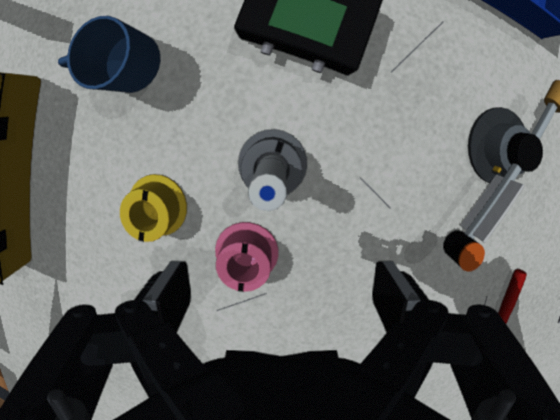

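The wrist view shows the probe's blue top dot at (267,193), which puts it at (0.5005, 0.255). The target cap is at (468,250). Next I line up, go down and grip.

>>> servo_tool([
  [0,0,0,11,14,-10,0],
  [0,0,0,11,14,-45,0],
  [0,0,0,11,14,-80,0],
  [0,0,0,11,14,-115,0],
  [0,0,0,11,14,-137,0],
])

```text
clock: 2.98
tcp_pos: [0.4994, 0.2541, 0.1094]
orientation: [3.112, 0.413, -0.005]
contact_force: [-0.6, -0.3, -0.0]
grip_width: 0.0849
gripper_force: 0.0
```

>>> servo_tool([
  [0,0,0,0,0,0,0.3],
  [0,0,0,0,0,0,0.6],
  [0,0,0,0,0,0,0.9],
  [0,0,0,0,0,0,1],
  [0,0,0,0,0,0,1],
], force=40)

```text
clock: 3.4
tcp_pos: [0.5017, 0.2574, 0.1147]
orientation: [-3.113, -0.417, -0.006]
contact_force: [0.9, -2.4, 4.5]
grip_width: 0.029
gripper_force: 39.0
```

>>> servo_tool([
  [0,0,0,0,0,0,1],
  [0,0,0,0,0,0,1],
  [0,0,0,0,0,0,1],
  [0,0,0,0,0,0,1],
  [0,0,0,0,0,0,1],
])

```text
clock: 3.82
tcp_pos: [0.5018, 0.2573, 0.1147]
orientation: [-3.114, -0.417, -0.006]
contact_force: [-0.4, -0.9, 7.8]
grip_width: 0.029
gripper_force: 39.2
```

>>> servo_tool([
  [0,0,0,0,0,10,1],
  [0,0,0,0,0,35,1],
  [0,0,0,0,0,70,1],
  [0,0,0,0,0,105,1],
  [0,0,0,0,0,120,1],
])

```text
clock: 4.23
tcp_pos: [0.5016, 0.2589, 0.2382]
orientation: [-3.111, -0.418, -0.01]
contact_force: [0.6, 1.1, -0.5]
grip_width: 0.029
gripper_force: 39.8
```

>>> servo_tool([
  [0,0,0,0,-25,0,1],
  [0,0,0,0,-65,0,1],
  [0,0,0,0,-105,0,1],
  [0,0,0,0,-145,0,1],
  [0,0,0,0,-175,0,1],
])

```text
clock: 4.65
tcp_pos: [0.4998, 0.0788, 0.2335]
orientation: [3.113, 0.415, 0.001]
contact_force: [1.3, -1.1, -0.9]
grip_width: 0.0292
gripper_force: 39.8
```

>>> servo_tool([
  [0,0,0,0,-8,0,1],
  [0,0,0,0,-12,0,1],
  [0,0,0,0,-12,0,1],
  [0,0,0,0,-12,0,1],
])

```text
clock: 4.98
tcp_pos: [0.5002, 0.0719, 0.2331]
orientation: [-3.112, -0.421, -0.001]
contact_force: [-0.5, -0.0, -0.8]
grip_width: 0.0293
gripper_force: 39.9
```

```bash
cat >> h.py <<'E'
def orange(o,im):
    hsv=cv2.cvtColor(im,cv2.COLOR_BGR2HSV)
    m=((hsv[...,0]<14)&(hsv[...,0]>5)&(hsv[...,1]>190)&(hsv[...,2]>90)).astype(np.uint8)
    n,l,s,c=cv2.connectedComponentsWithStats(m)
    if n<2: return None
    i=1+np.argmax(s[1:,4]); v,u=np.nonzero(l==i); W=wcast(u,v,.095,o)
    (x,y),rad=cv2.minEnclosingCircle((W[:,:2]*1000).astype(np.float32)); return x,y,rad,s[i,4],c[i]
E
python3 - <<'E'
from h import *
o=r.get_obs(); im,d=r.grab_frame("wrist"); cv2.imwrite("pics/w2.png",im)
print(o["clock"],o["tcp_pos"],o["contact_force"],o["grip_width"]); print(orange(o,im))
E
```

```text
4.9833 [0.5002394  0.07189561 0.23308971] [-0.45279227 -0.03899963 -0.79125959] 0.029349431369082933
(476.75152587890625, 11.796062469482422, 17.409835815429688, np.int32(962), array([336.46153846, 237.06652807]))
```

View pics/w2.png

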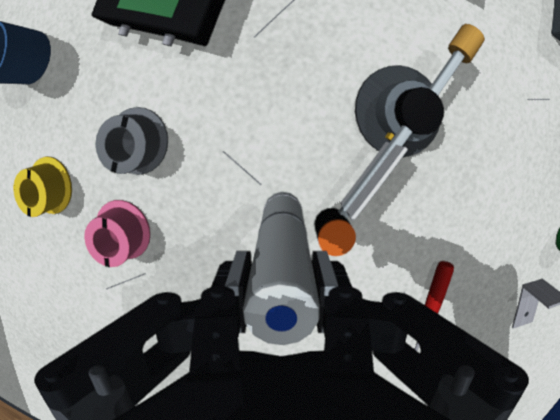

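The probe is held upright, with its nose near (283,205) and the target at (336,237), and the target measures (476.8, 11.8) mm with a cap radius of 17.4. I'll lower it beside the target and push along the arc.

>>> servo_tool([
  [0,0,0,0,0,-15,1],
  [0,0,0,0,0,-35,1],
  [0,0,0,0,-6,-50,1],
  [0,0,0,-1,-12,-50,1],
  [0,0,0,-1,-17,-50,1],
])

```text
clock: 5.45
tcp_pos: [0.4986, 0.0541, 0.1822]
orientation: [-3.113, -0.421, 0.003]
contact_force: [-0.1, 0.1, -1.6]
grip_width: 0.0292
gripper_force: 39.8
```

>>> servo_tool([
  [0,0,0,-3,-4,0,1],
  [0,0,0,-6,-8,0,1],
  [0,0,0,-9,-13,0,1],
  [0,0,0,-12,-17,0,1],
  [0,0,0,-14,-22,0,1],
])

```text
clock: 5.87
tcp_pos: [0.4849, 0.0309, 0.1831]
orientation: [3.114, 0.418, 0.001]
contact_force: [-0.2, 0.6, -1.6]
grip_width: 0.029
gripper_force: 39.9
```

>>> servo_tool([
  [0,0,0,-2,-5,0,1],
  [0,0,0,-5,-10,0,1],
  [0,0,0,-7,-14,0,1],
  [0,0,0,-9,-19,0,1],
  [0,0,0,-11,-24,0,1],
])

```text
clock: 6.28
tcp_pos: [0.474, 0.0068, 0.1826]
orientation: [-3.114, -0.418, -0.0]
contact_force: [0.0, 0.6, 0.1]
grip_width: 0.0291
gripper_force: 39.8
```

>>> servo_tool([
  [0,0,0,-1,-5,0,1],
  [0,0,0,-3,-10,0,1],
  [0,0,0,-4,-16,0,1],
  [0,0,0,-5,-21,0,1],
  [0,0,0,-6,-26,0,1],
])

```text
clock: 6.7
tcp_pos: [0.4682, -0.0194, 0.1826]
orientation: [3.114, 0.418, 0.0]
contact_force: [-0.7, 0.3, -0.5]
grip_width: 0.0292
gripper_force: 39.8
```

>>> servo_tool([
  [0,0,0,0,-5,0,1],
  [0,0,0,-1,-10,0,1],
  [0,0,0,-1,-16,0,1],
  [0,0,0,-1,-21,0,1],
  [0,0,0,-1,-26,0,1],
])

```text
clock: 7.12
tcp_pos: [0.4673, -0.0453, 0.1826]
orientation: [3.114, 0.418, 0.0]
contact_force: [0.3, 0.6, -2.3]
grip_width: 0.0292
gripper_force: 39.8
```

>>> servo_tool([
  [0,0,0,0,-5,0,1],
  [0,0,0,1,-10,0,1],
  [0,0,0,1,-14,0,1],
  [0,0,0,1,-16,0,1],
  [0,0,0,1,-16,0,1],
])

```text
clock: 7.53
tcp_pos: [0.4682, -0.0613, 0.1825]
orientation: [3.114, 0.417, -0.0]
contact_force: [-0.1, 1.3, -2.3]
grip_width: 0.0292
gripper_force: 39.8
```

```bash
python3 - <<'E'
from h import *
o=r.get_obs(); im,d=r.grab_frame("wrist"); cv2.imwrite("pics/w3.png",im)
print(o["clock"],o["tcp_pos"],o["contact_force"],o["grip_width"]); print(orange(o,im))
a=orange(o,im); A=np.array([617,-38]); v=A-np.array(a[:2]); print(np.hypot(*v),np.degrees(np.arctan2(v[1],v[0])))
E
```

```text
7.5333 [ 0.46819791 -0.06133895  0.18252572] [-0.14640988  1.27130455 -2.32229404] 0.029198418041680906
(478.2996826171875, -94.53179931640625, 17.677932739257812, np.int32(1615), array([327.06439628, 211.94055728]))
149.77857782754967 22.1749411937137
```

View pics/w3.png

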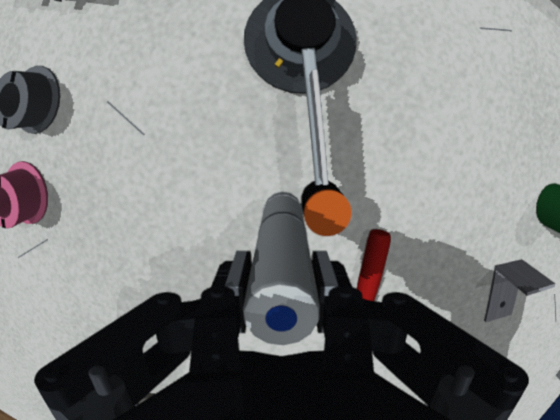

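The vane is pushed to q ≈ 41.6°, with the target at (327,212) in the picture and the probe beside it. Now I lift to release it and watch the swing.

>>> servo_tool([
  [0,0,0,0,0,38,1],
  [0,0,0,0,0,48,1],
])

```text
clock: 7.75
tcp_pos: [0.4698, -0.0602, 0.2338]
orientation: [3.113, 0.419, 0.006]
contact_force: [1.3, 0.5, -0.3]
grip_width: 0.0288
gripper_force: 40.2
```

```bash
cat > obs.py <<'E'
import sys, json, os
from h import *
from scipy.optimize import least_squares
N=int(sys.argv[1]); D=json.load(open("d.json")) if os.path.exists("d.json") else []
A=np.array([617.,-38.]); new=[]
for i in range(N):
    o=r.get_obs(); im,d=r.grab_frame("wrist"); a=orange(o,im)
    if a is None: continue
    v=A-np.array(a[:2]); rho=np.hypot(*v); q=np.degrees(np.arctan2(v[1],v[0]))
    new.append([float(o["clock"]),float(q),float(rho),float(a[2])])
cv2.imwrite(f"pics/o{len(D)}.png",im)
ok=[n for n in new if abs(n[2]-150)<6 and n[3]>15]
D+=ok; json.dump(D,open("d.json","w"))
d=np.array(D)
def model(p,t): return p[0]+np.exp(-(t-7.6)/p[4])*(p[1]*np.cos(p[2]*(t-7.6))+p[3]*np.sin(p[2]*(t-7.6)))
use=d[d[:,0]>7.75]
f=least_squares(lambda p:np.r_[(model(p,use[:,0])-use[:,1])/1.0,(p[0]+19.4)/1.5,(p[4]-8)/2.,(p[2]-1.93)/.2],[-19.4,41,1.93,0,8],loss="soft_l1"); p=f.x
o=r.get_obs(); t0=float(o["clock"])
print("p",p.round(3),"t",t0,"tcp",(o["tcp_pos"]*1000).round(1)); print("last",np.round(new[::max(1,N//8)],2).tolist(),"rms",np.std(model(p,use[:,0])-use[:,1]).round(2))
a=np.radians(model(p,t0)); print("target now",A-150*np.array([np.cos(a),np.sin(a)]))
cmd=o["tcp_pos"][:2]*1000; 
if len(sys.argv)>2: cmd=np.array([float(x) for x in sys.argv[2:4]])
calls=[]; base=cmd.copy(); cur=cmd.copy()
for c in range(5):
    rows=[]
    for k in range(5):
        t=t0+(c*5+k+1)/12+.03; a=np.radians(model(p,t)); T=A-148*np.array([np.cos(a),np.sin(a)])
        s=T-cur; n=np.hypot(*s); s=s*min(1,38/n); cur=cur+s
        rows.append(np.round(cur-base).astype(int).tolist())
    base=base+rows[-1]; cur=base.copy(); print(c,rows,"base",base)
E
python3 obs.py 17
```

```text
p [-1.9425e+01  4.1575e+01  1.9430e+00  3.4000e-02  8.0200e+00] t 8.6 tcp [468.2 -60.8 230.5]
last [[7.75, 19.55, 149.81, 17.46], [7.85, 16.25, 149.4, 17.43], [7.95, 11.59, 148.83, 17.33], [8.05, 5.84, 148.96, 17.35], [8.15, -0.66, 149.06, 17.51], [8.25, -7.75, 148.71, 17.53], [8.35, -15.15, 148.56, 17.6], [8.45, -22.41, 148.34, 17.56], [8.55, -29.41, 147.95, 17.63]] rms 0.04
target now [490.81324013  43.09809883]
0 [[11, 36], [23, 72], [38, 107], [54, 137], [58, 140]] base [526.2139895   79.23964435]
1 [[2, 1], [3, 2], [1, 0], [-2, -2], [-7, -6]] base [519.2139895   73.23964435]
2 [[-6, -5], [-12, -12], [-19, -21], [-26, -30], [-33, -41]] base [486.2139895   32.23964435]
3 [[-5, -12], [-10, -24], [-13, -36], [-15, -48], [-17, -59]] base [469.2139895  -26.76035565]
4 [[0, -9], [0, -17], [0, -24], [1, -29], [1, -32]] base [470.2139895  -58.76035565]
```

>>> servo_tool([
  [0,0,0,11,36,0,1],
  [0,0,0,23,72,0,1],
  [0,0,0,38,107,0,1],
  [0,0,0,54,137,0,1],
  [0,0,0,58,140,0,1],
])

```text
clock: 9.02
tcp_pos: [0.5278, 0.0866, 0.2312]
orientation: [-3.108, -0.429, -0.005]
contact_force: [0.7, 0.1, -1.2]
grip_width: 0.0291
gripper_force: 40.2
```

>>> servo_tool([
  [0,0,0,2,1,0,1],
  [0,0,0,3,2,0,1],
  [0,0,0,1,0,0,1],
  [0,0,0,-2,-2,0,1],
  [0,0,0,-7,-6,0,1],
])

```text
clock: 9.43
tcp_pos: [0.5187, 0.0719, 0.2305]
orientation: [3.114, 0.415, -0.0]
contact_force: [-0.5, -0.6, -1.7]
grip_width: 0.0292
gripper_force: 40.2
```

>>> servo_tool([
  [0,0,0,-6,-5,0,1],
  [0,0,0,-12,-12,0,1],
  [0,0,0,-19,-21,0,1],
  [0,0,0,-26,-30,0,1],
  [0,0,0,-33,-41,0,1],
])

```text
clock: 9.85
tcp_pos: [0.4852, 0.0312, 0.2306]
orientation: [3.114, 0.417, 0.0]
contact_force: [-0.4, -0.4, -1.5]
grip_width: 0.0291
gripper_force: 40.2
```

```bash
python3 obs.py 1 486 32; cat > chk.py <<'E'
E
python3 - <<'E'
from h import *
o=r.get_obs(); print(o["tcp_pos"],o["contact_force"])
E
```

```text
p [-18.918  40.388   2.013   1.738   7.79 ] t 9.9 tcp [483.9  28.3 230.3]
last [[9.85, -25.61, 146.32, 16.99]] rms 0.06
target now [478.57124482  19.77092469]
0 [[-11, -30], [-14, -42], [-16, -53], [-17, -63], [-17, -72]] base [469. -40.]
1 [[0, -8], [1, -13], [1, -17], [1, -19], [1, -19]] base [470. -59.]
2 [[0, 3], [0, 7], [-1, 12], [-1, 20], [-1, 28]] base [469. -31.]
3 [[1, 9], [2, 19], [5, 30], [8, 40], [11, 50]] base [480.  19.]
4 [[4, 9], [9, 17], [13, 24], [17, 30], [21, 34]] base [501.  53.]
[0.48386912 0.02829599 0.23034574] [-2.28538742 -1.68478478 -1.62001587]
```

```bash
ls -t pics | head -3
```

```text
o17.png
o0.png
w3.png
```

View pics/o17.png

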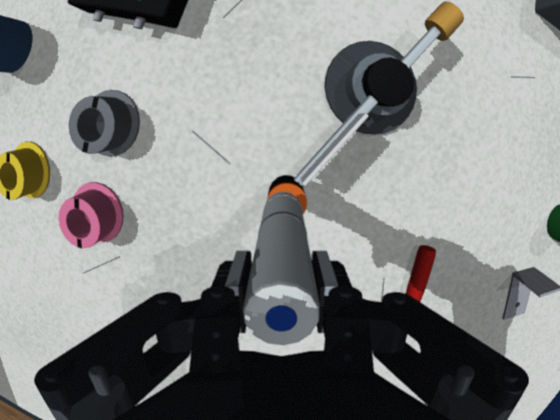

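The orange crescent at (270–307, 177–205) is partly hidden by the nose at (283,200), so the nose is over the target. I'll refit the centre with a fixed-radius circle on the visible rim.

```bash
python3 - <<'E'
s=open("h.py").read()
s=s.replace("    (x,y),rad=cv2","""    H=cv2.convexHull((W[:,:2]*1000).astype(np.float32))[:,0]
    from scipy.optimize import least_squares
    g=least_squares(lambda c:np.hypot(*(H-c).T)-17.5,(W[:,:2]*1000).mean(0),loss="soft_l1").x
    if s[i,4]<900: return g[0],g[1],17.5,s[i,4],c[i]
    (x,y),rad=cv2""").replace("s[i,4]<900","np.ptp(W[:,0])<.033 or np.ptp(W[:,1])<.033")
open("h.py","w").write(s)
import json; D=json.load(open("d.json")); D=[x for x in D if x[0]<9]
from h import *
o=dict(r.get_obs()); o["tcp_pos"]=np.array([.4852,.0312,.2306]); a=orange(o,cv2.imread("pics/o17.png")); v=np.array([617,-38])-a[:2]; q=np.degrees(np.arctan2(v[1],v[0])); print(a,np.hypot(*v),q)
D.append([9.85,float(q),float(np.hypot(*v)),17.5]); json.dump(D,open("d.json","w"))
E
sed -i 's/i in range(N)/i in range(N)/; s/abs(n\[2\]-150)<6/abs(n[2]-150)<8/' obs.py
python3 obs.py 0 482 26 2>&1 | grep -v Trace
```

```text
(np.float64(482.32702367163915), np.float64(25.430229757688075), 17.5, np.int32(326), array([290.56441718, 191.12576687])) 148.86303973872205 -25.22017719236175
  File "obs.py", line 11, in <module>
    cv2.imwrite(f"pics/o{len(D)}.png",im)
                                      ^^
NameError: name 'im' is not defined. Did you mean: 'id'?
```

```bash
python3 obs.py 1 484 27
```

```text
p [-18.883  40.322   2.018   1.829   7.741] t 9.95 tcp [484.7  29.3 230.5]
last [[9.9, -22.5, 148.88, 17.5]] rms 0.08
target now [475.48863391  11.74468078]
0 [[-11, -32], [-14, -44], [-15, -55], [-15, -64], [-15, -72]] base [469. -45.]
1 [[1, -7], [1, -11], [1, -13], [1, -14], [1, -12]] base [470. -57.]
2 [[0, 3], [-1, 8], [-1, 15], [-1, 23], [0, 32]] base [470. -25.]
3 [[1, 10], [3, 20], [6, 31], [9, 41], [13, 50]] base [483.  25.]
4 [[4, 8], [9, 16], [13, 22], [16, 27], [19, 30]] base [502.  55.]
```

>>> servo_tool([
  [0,0,0,-12,-34,0,1],
  [0,0,0,-15,-46,0,1],
  [0,0,0,-16,-57,0,1],
  [0,0,0,-16,-66,0,1],
  [0,0,0,-16,-74,0,1],
])

```text
clock: 10.37
tcp_pos: [0.4704, -0.0424, 0.2307]
orientation: [3.114, 0.417, 0.001]
contact_force: [-0.4, -0.7, -1.6]
grip_width: 0.029
gripper_force: 40.3
```

>>> servo_tool([
  [0,0,0,1,-7,0,1],
  [0,0,0,1,-11,0,1],
  [0,0,0,1,-13,0,1],
  [0,0,0,1,-14,0,1],
  [0,0,0,1,-12,0,1],
])

```text
clock: 10.78
tcp_pos: [0.4713, -0.0538, 0.2305]
orientation: [-3.114, -0.418, 0.0]
contact_force: [-0.0, -0.1, -1.6]
grip_width: 0.029
gripper_force: 40.3
```

```bash
python3 obs.py 1 470 -57
```

```text
p [-19.337  40.625   2.032   2.832   6.489] t 10.8333 tcp [471.3 -52.9 230.5]
last [[10.78, 5.28, 149.44, 17.5]] rms 0.07
target now [467.53085886 -50.6085625 ]
0 [[-1, 12], [-1, 18], [-1, 26], [0, 34], [1, 43]] base [471. -14.]
1 [[2, 10], [4, 19], [8, 28], [11, 37], [15, 45]] base [486.  31.]
2 [[4, 7], [8, 13], [11, 18], [14, 21], [15, 23]] base [501.  54.]
3 [[1, 1], [1, 1], [0, 0], [-2, -2], [-4, -5]] base [497.  49.]
4 [[-3, -5], [-6, -10], [-10, -16], [-13, -22], [-16, -29]] base [481.  20.]
```

>>> servo_tool([
  [0,0,0,-2,8,0,1],
  [0,0,0,-2,14,0,1],
  [0,0,0,-2,22,0,1],
  [0,0,0,-1,30,0,1],
  [0,0,0,0,39,0,1],
])

```text
clock: 11.25
tcp_pos: [0.4713, -0.0136, 0.2307]
orientation: [3.114, 0.419, 0.0]
contact_force: [-0.7, 0.3, -2.0]
grip_width: 0.0289
gripper_force: 40.2
```

>>> servo_tool([
  [0,0,0,2,10,0,1],
  [0,0,0,4,19,0,1],
  [0,0,0,8,28,0,1],
  [0,0,0,11,37,0,1],
  [0,0,0,15,45,0,1],
])

```text
clock: 11.67
tcp_pos: [0.4866, 0.0314, 0.2306]
orientation: [-3.113, -0.418, -0.0]
contact_force: [-0.1, -0.1, -1.3]
grip_width: 0.029
gripper_force: 40.2
```

>>> servo_tool([
  [0,0,0,4,7,0,1],
  [0,0,0,8,13,0,1],
  [0,0,0,11,18,0,1],
  [0,0,0,14,21,0,1],
  [0,0,0,15,23,0,1],
])

```text
clock: 12.08
tcp_pos: [0.5017, 0.0536, 0.2305]
orientation: [-3.114, -0.418, -0.0]
contact_force: [-0.4, -0.6, -1.0]
grip_width: 0.029
gripper_force: 40.2
```

```bash
python3 obs.py 1 501 54
```

```text
p [-19.214  40.7     2.026   2.512   6.373] t 12.1333 tcp [501.6  53.8 230.5]
last [[12.08, -37.73, 148.17, 17.5]] rms 0.05
target now [499.33852563  55.03643076]
0 [[1, 1], [0, 0], [-1, -1], [-3, -4], [-6, -8]] base [495.  46.]
1 [[-3, -5], [-6, -10], [-10, -16], [-13, -23], [-16, -30]] base [479.  16.]
2 [[-2, -7], [-5, -14], [-6, -21], [-8, -27], [-8, -32]] base [471. -16.]
3 [[-1, -5], [-1, -8], [-2, -11], [-2, -12], [-2, -12]] base [469. -28.]
4 [[0, 1], [1, 3], [1, 6], [1, 10], [2, 15]] base [471. -13.]
```

>>> servo_tool([
  [0,0,0,1,1,0,1],
  [0,0,0,0,0,0,1],
  [0,0,0,-1,-1,0,1],
  [0,0,0,-3,-4,0,1],
  [0,0,0,-6,-8,0,1],
])

```text
clock: 12.55
tcp_pos: [0.495, 0.0449, 0.2306]
orientation: [3.114, 0.418, 0.0]
contact_force: [-0.5, 0.6, -0.8]
grip_width: 0.0289
gripper_force: 40.2
```

>>> servo_tool([
  [0,0,0,-3,-5,0,1],
  [0,0,0,-6,-10,0,1],
  [0,0,0,-10,-16,0,1],
  [0,0,0,-13,-23,0,1],
  [0,0,0,-16,-30,0,1],
])

```text
clock: 12.97
tcp_pos: [0.4787, 0.0143, 0.2306]
orientation: [3.114, 0.417, -0.0]
contact_force: [0.3, 0.1, -1.0]
grip_width: 0.0287
gripper_force: 40.2
```

>>> servo_tool([
  [0,0,0,-2,-7,0,1],
  [0,0,0,-5,-14,0,1],
  [0,0,0,-6,-21,0,1],
  [0,0,0,-8,-27,0,1],
  [0,0,0,-8,-32,0,1],
])

```text
clock: 13.38
tcp_pos: [0.4709, -0.0177, 0.2305]
orientation: [3.114, 0.417, -0.0]
contact_force: [-0.4, 0.3, -1.0]
grip_width: 0.0291
gripper_force: 40.2
```

>>> servo_tool([
  [0,0,0,-1,-5,0,1],
  [0,0,0,-1,-8,0,1],
  [0,0,0,-2,-11,0,1],
  [0,0,0,-2,-12,0,1],
  [0,0,0,-2,-12,0,1],
])

```text
clock: 13.8
tcp_pos: [0.4692, -0.0289, 0.2306]
orientation: [3.114, 0.418, 0.0]
contact_force: [0.4, -0.4, -1.6]
grip_width: 0.0289
gripper_force: 40.2
```

```bash
python3 obs.py 1 469 -28
python3 - <<'E'
# distance nose-target at known TCP samples
import numpy as np
p=[-19.214,40.7,2.026,2.512,6.373]; A=np.array([617,-38.])
for t,x,y in [(8.6,468.2,-60.8),(9.02,527.8,86.6),(9.43,518.7,71.9),(9.85,485.2,31.2),(9.95,484.7,29.3),(10.37,470.4,-42.4),(10.78,471.3,-53.8),(11.25,471.3,-13.6),(11.67,486.6,31.4),(12.08,501.7,53.6)]:
    s=t-7.6; a=np.radians(p[0]+np.exp(-s/p[4])*(p[1]*np.cos(p[2]*s)+p[3]*np.sin(p[2]*s))); T=A-150*np.array([np.cos(a),np.sin(a)]); print(t,np.hypot(*(T-[x,y])).round(1))
E
```

```text
p [-19.32   40.796   2.029   2.709   6.225] t 13.85 tcp [469.3 -28.6 230.6]
last [[13.8, -4.6, 148.89, 17.5]] rms 0.11
target now [467.43346277 -26.60478433]
0 [[1, 3], [1, 6], [1, 10], [2, 14], [3, 19]] base [472.  -9.]
1 [[1, 5], [2, 11], [4, 16], [6, 22], [8, 27]] base [480.  18.]
2 [[2, 5], [4, 9], [6, 13], [8, 16], [9, 18]] base [489.  36.]
3 [[1, 2], [1, 2], [1, 2], [1, 2], [0, 0]] base [489.  36.]
4 [[-1, -2], [-3, -5], [-4, -8], [-6, -12], [-8, -16]] base [481.  20.]
8.6 106.0
9.02 11.8
9.43 6.2
9.85 6.3
9.95 19.3
10.37 4.8
10.78 4.0
11.25 5.0
11.67 5.3
12.08 3.3
```

>>> servo_tool([
  [0,0,0,1,3,0,1],
  [0,0,0,1,6,0,1],
  [0,0,0,1,10,0,1],
  [0,0,0,2,14,0,1],
  [0,0,0,3,19,0,1],
])

```text
clock: 14.27
tcp_pos: [0.4723, -0.0092, 0.2306]
orientation: [3.114, 0.418, 0.0]
contact_force: [0.4, 0.3, -0.9]
grip_width: 0.0291
gripper_force: 40.2
```

>>> servo_tool([
  [0,0,0,1,5,0,1],
  [0,0,0,2,11,0,1],
  [0,0,0,4,16,0,1],
  [0,0,0,6,22,0,1],
  [0,0,0,8,27,0,1],
])

```text
clock: 14.68
tcp_pos: [0.4805, 0.0181, 0.2306]
orientation: [-3.113, -0.418, -0.0]
contact_force: [-0.7, 0.2, -2.2]
grip_width: 0.0292
gripper_force: 40.2
```

>>> servo_tool([
  [0,0,0,2,5,0,1],
  [0,0,0,4,9,0,1],
  [0,0,0,6,13,0,1],
  [0,0,0,8,16,0,1],
  [0,0,0,9,18,0,1],
])

```text
clock: 15.1
tcp_pos: [0.4895, 0.0357, 0.2306]
orientation: [-3.114, -0.418, -0.0]
contact_force: [-0.4, -0.6, -1.1]
grip_width: 0.029
gripper_force: 40.2
```

>>> servo_tool([
  [0,0,0,1,2,0,1],
  [0,0,0,1,2,0,1],
  [0,0,0,1,2,0,1],
  [0,0,0,1,2,0,1],
  [0,0,0,0,0,0,1],
])

```text
clock: 15.52
tcp_pos: [0.4892, 0.0353, 0.2306]
orientation: [-3.114, -0.418, -0.0]
contact_force: [0.3, -0.5, 0.2]
grip_width: 0.0287
gripper_force: 40.2
```

```bash
python3 obs.py 1 489 36
```

```text
p [-19.286  40.798   2.031   2.757   6.135] t 15.5667 tcp [488.9  34.6 230.5]
last [[15.52, -29.49, 148.28, 17.5]] rms 0.16
target now [486.49269985  35.94487547]
0 [[-3, -4], [-4, -7], [-6, -11], [-8, -15], [-9, -19]] base [480.  17.]
1 [[-2, -4], [-3, -8], [-5, -12], [-6, -16], [-7, -19]] base [473.  -2.]
2 [[0, -3], [-1, -6], [-1, -8], [-2, -9], [-2, -10]] base [471. -12.]
3 [[0, 1], [1, 1], [1, 3], [1, 5], [2, 7]] base [473.  -5.]
4 [[0, 3], [1, 6], [2, 9], [3, 12], [4, 16]] base [477.  11.]
```

That run tracked it, but the distance briefly rose to about 20–25 mm near t = 10, so the unbroken window was late and the swing had shrunk. I know the vane's motion well now and there is plenty of time. I'll push it again and track from the release.

>>> servo_tool([
  [0,0,0,8,20,0,1],
  [0,0,0,16,40,0,1],
  [0,0,0,16,40,-20,1],
  [0,0,0,16,40,-40,1],
  [0,0,0,16,40,-48,1],
])

```text
clock: 15.98
tcp_pos: [0.5039, 0.0749, 0.1804]
orientation: [3.113, 0.418, -0.005]
contact_force: [-0.9, -0.5, -1.5]
grip_width: 0.0291
gripper_force: 40.2
```

>>> servo_tool([
  [0,0,0,-3,-10,0,1],
  [0,0,0,-6,-21,0,1],
  [0,0,0,-9,-25,0,1],
  [0,0,0,-12,-29,0,1],
  [0,0,0,-15,-34,0,1],
])

```text
clock: 16.4
tcp_pos: [0.4904, 0.0405, 0.1836]
orientation: [3.114, 0.416, 0.003]
contact_force: [-0.6, 0.4, -1.6]
grip_width: 0.0291
gripper_force: 40.2
```

>>> servo_tool([
  [0,0,0,-3,-4,0,1],
  [0,0,0,-5,-9,0,1],
  [0,0,0,-8,-13,0,1],
  [0,0,0,-10,-18,0,1],
  [0,0,0,-12,-23,0,1],
])

```text
clock: 16.82
tcp_pos: [0.478, 0.0179, 0.1826]
orientation: [3.114, 0.418, 0.0]
contact_force: [0.2, 0.4, -0.9]
grip_width: 0.0291
gripper_force: 40.2
```

>>> servo_tool([
  [0,0,0,-2,-5,0,1],
  [0,0,0,-4,-10,0,1],
  [0,0,0,-5,-15,0,1],
  [0,0,0,-7,-20,0,1],
  [0,0,0,-8,-25,0,1],
])

```text
clock: 17.23
tcp_pos: [0.47, -0.0073, 0.1826]
orientation: [-3.114, -0.418, 0.0]
contact_force: [-0.8, 0.2, -1.4]
grip_width: 0.0288
gripper_force: 40.2
```

>>> servo_tool([
  [0,0,0,-1,-5,0,1],
  [0,0,0,-1,-10,0,1],
  [0,0,0,-2,-15,0,1],
  [0,0,0,-2,-21,0,1],
  [0,0,0,-3,-26,0,1],
])

```text
clock: 17.65
tcp_pos: [0.4673, -0.0335, 0.1826]
orientation: [3.114, 0.418, 0.0]
contact_force: [0.5, -0.2, -1.1]
grip_width: 0.0289
gripper_force: 40.2
```

>>> servo_tool([
  [0,0,0,0,-5,0,1],
  [0,0,0,0,-10,0,1],
  [0,0,0,0,-15,0,1],
  [0,0,0,1,-20,0,1],
  [0,0,0,2,-24,0,1],
])

```text
clock: 18.07
tcp_pos: [0.4693, -0.0574, 0.1825]
orientation: [3.114, 0.417, -0.0]
contact_force: [-0.3, -0.1, -1.2]
grip_width: 0.0293
gripper_force: 40.2
```

>>> servo_tool([
  [0,0,0,0,-1,0,1],
  [0,0,0,0,-1,0,1],
  [0,0,0,0,-1,0,1],
  [0,0,0,0,-1,0,1],
])

```text
clock: 18.4
tcp_pos: [0.4692, -0.0574, 0.1826]
orientation: [-3.113, -0.418, -0.0]
contact_force: [1.0, -0.8, -0.8]
grip_width: 0.0289
gripper_force: 40.2
```

```bash
python3 - <<'E'
from h import *
A=np.array([617,-38])
for i in range(2):
    o=r.get_obs(); im,d=r.grab_frame("wrist"); a=orange(o,im); v=A-np.array(a[:2])
    print(o["clock"],o["tcp_pos"].round(4),o["contact_force"].round(1),a[:3],np.hypot(*v).round(1),np.degrees(np.arctan2(v[1],v[0])).round(2))
# planned rows: lift at t=0 (2 rows, 1st 38 mm); vane freed ~t=0.04..0.06
E
```

```text
18.4 [ 0.4692 -0.0574  0.1826] [ 1.  -0.8 -0.8] (477.0402526855469, -90.58258056640625, 17.690263748168945) 149.5 20.59
18.45 [ 0.4692 -0.0574  0.1825] [ 0.4  0.7 -1.3] (476.735107421875, -90.34949493408203, 17.574068069458008) 149.7 20.47
```

```bash
cat > plan.py <<'E'
import numpy as np
A=np.array([617.,-38.]); p=[-19.3,40.798*.965,2.031,2.757*.965,6.135]; off=18.45-7.583
def T(t,R=149):
    s=t-off-7.6; a=np.radians(p[0]+np.exp(-s/p[4])*(p[1]*np.cos(p[2]*s)+p[3]*np.sin(p[2]*s))); return A-R*np.array([np.cos(a),np.sin(a)])
base=np.array([469.2,-57.4]); cur=base.copy(); t=18.45
for c in range(6):
    rows=[]
    for k in range(5):
        t+=1/12
        if c==0 and k==0: rows.append([0,0]); continue
        s=T(t+.03)-cur; s*=min(1,30/np.hypot(*s)); cur=cur+s; rows.append(np.round(cur-base).astype(int).tolist())
    base=base+rows[-1]; cur=base.copy(); print(c,rows,base.round(1),round(t,3))
E
python3 plan.py
```

```text
0 [[0, 0], [6, -25], [4, -18], [1, -8], [0, 3]] [469.2 -54.4] 18.867
1 [[-1, 14], [-1, 28], [1, 43], [5, 58], [10, 72]] [479.2  17.6] 19.283
2 [[6, 14], [13, 25], [20, 35], [27, 43], [32, 50]] [511.2  67.6] 19.7
3 [[5, 4], [8, 7], [10, 8], [9, 8], [7, 6]] [518.2  73.6] 20.117
4 [[-3, -3], [-8, -7], [-13, -14], [-20, -21], [-26, -30]] [492.2  43.6] 20.533
5 [[-6, -10], [-11, -20], [-15, -31], [-19, -43], [-21, -53]] [471.2  -9.4] 20.95
```

>>> servo_tool([
  [0,0,0,0,0,38,1],
  [0,0,0,3,-10,48,1],
  [0,0,0,3,-13,48,1],
  [0,0,0,1,-8,48,1],
  [0,0,0,0,3,48,1],
])

```text
clock: 18.92
tcp_pos: [0.4679, -0.0554, 0.2293]
orientation: [-3.114, -0.413, 0.004]
contact_force: [-0.2, 0.1, -0.5]
grip_width: 0.0291
gripper_force: 40.3
```

>>> servo_tool([
  [0,0,0,-1,14,0,1],
  [0,0,0,-1,28,0,1],
  [0,0,0,1,43,0,1],
  [0,0,0,5,58,0,1],
  [0,0,0,10,72,0,1],
])

```text
clock: 19.33
tcp_pos: [0.4775, 0.0197, 0.2291]
orientation: [-3.113, -0.421, 0.005]
contact_force: [0.2, -0.3, -1.9]
grip_width: 0.0293
gripper_force: 40.3
```

```bash
cat > one.py <<'E'
from h import *; import contextlib,io
A=np.array([617,-38]); o=r.get_obs(); im,d=r.grab_frame("wrist"); a=orange(o,im); v=A-np.array(a[:2]); t=float(o["clock"])
print(t,"q",np.degrees(np.arctan2(v[1],v[0])).round(2),"rho",np.hypot(*v).round(1),"cap",np.round(a[:2],1),"tcp",(o["tcp_pos"]*1000).round(1),"dist",np.hypot(*(a[:2]-o["tcp_pos"][:2]*1000)).round(1))
with contextlib.redirect_stdout(io.StringIO()): import plan
for dt in(-.06,-.04,-.02,0,.02,.04,.06): print(dt,plan.T(t+dt,150).round(1),end=" ")
E
python3 one.py
```

```text
19.3333 q -20.47 rho 148.7 cap [477.7  14. ] tcp [477.5  19.7 229.1] dist 5.7
-0.06 [475.4  11.5] -0.04 [476.7  15. ] -0.02 [478.   18.4] 0 [479.4  21.7] 0.02 [480.8  24.9] 0.04 [482.3  28.1] 0.06 [483.9  31.2]
```

```bash
sed -i 's/off=18.45-7.583/off=18.495-7.583/; s/^base=.*/import sys; z=sys.argv[1:] or ["479","18.5","19.3833"]; base=np.array([float(z[0]),float(z[1])]); cur=base.copy(); t=float(z[2])/; /if c==0 and k==0/d' plan.py; python3 plan.py 479 18.5 19.3833
```

```text
0 [[11, 21], [18, 31], [24, 40], [31, 47], [36, 52]] [515.   70.5] 19.8
1 [[4, 3], [6, 5], [6, 5], [5, 4], [2, 2]] [517.   72.5] 20.217
2 [[-5, -5], [-10, -10], [-16, -17], [-22, -26], [-29, -35]] [488.   37.5] 20.633
3 [[-5, -11], [-10, -22], [-14, -33], [-17, -44], [-18, -54]] [470.  -16.5] 21.05
4 [[-1, -9], [-2, -17], [-2, -24], [-2, -29], [-2, -32]] [468.  -48.5] 21.467
5 [[0, -1], [0, -1], [0, 2], [0, 5], [0, 11]] [468.  -37.5] 21.883
```

>>> servo_tool([
  [0,0,0,11,21,0,1],
  [0,0,0,18,31,0,1],
  [0,0,0,24,40,0,1],
  [0,0,0,31,47,0,1],
  [0,0,0,36,52,0,1],
])

```text
clock: 19.8
tcp_pos: [0.5156, 0.0701, 0.2302]
orientation: [-3.113, -0.419, 0.001]
contact_force: [0.6, -0.5, -1.8]
grip_width: 0.0291
gripper_force: 40.3
```

>>> servo_tool([
  [0,0,0,4,3,0,1],
  [0,0,0,6,5,0,1],
  [0,0,0,6,5,0,1],
  [0,0,0,5,4,0,1],
  [0,0,0,2,2,0,1],
])

```text
clock: 20.22
tcp_pos: [0.5171, 0.0708, 0.2305]
orientation: [3.114, 0.417, -0.0]
contact_force: [0.4, 0.0, -1.2]
grip_width: 0.0293
gripper_force: 40.3
```

```bash
python3 one.py; python3 plan.py 517 72.5 20.2667
```

```text
20.2167 q -49.05 rho 147.9 cap [520.1  73.7] tcp [517.1  70.8 230.5] dist 4.2
-0.06 [519.   75.6] -0.04 [518.5  75.1] -0.02 [517.8  74.5] 0 [517.1  73.9] 0.02 [516.3  73.1] 0.04 [515.4  72.3] 0.06 [514.4  71.4] 0 [[-8, -8], [-14, -14], [-20, -22], [-26, -31], [-32, -41]] [485.   31.5] 20.683
1 [[-5, -11], [-9, -22], [-13, -33], [-15, -44], [-16, -54]] [469.  -22.5] 21.1
2 [[-1, -8], [-1, -15], [-1, -21], [-1, -25], [-1, -27]] [468.  -49.5] 21.517
3 [[0, 0], [0, 1], [0, 5], [0, 9], [0, 15]] [468.  -34.5] 21.933
4 [[0, 8], [1, 16], [3, 24], [5, 33], [7, 42]] [475.    7.5] 22.35
5 [[3, 9], [7, 17], [10, 24], [14, 31], [17, 36]] [492.   43.5] 22.767
```

>>> servo_tool([
  [0,0,0,-8,-7,0,1],
  [0,0,0,-14,-13,0,1],
  [0,0,0,-20,-21,0,1],
  [0,0,0,-26,-30,0,1],
  [0,0,0,-32,-40,0,1],
])

```text
clock: 20.68
tcp_pos: [0.4844, 0.0301, 0.2307]
orientation: [3.113, 0.418, 0.0]
contact_force: [-0.3, 0.1, -2.0]
grip_width: 0.0288
gripper_force: 40.3
```

>>> servo_tool([
  [0,0,0,-5,-11,0,1],
  [0,0,0,-9,-22,0,1],
  [0,0,0,-13,-33,0,1],
  [0,0,0,-15,-44,0,1],
  [0,0,0,-16,-54,0,1],
])

```text
clock: 21.1
tcp_pos: [0.4684, -0.0245, 0.2307]
orientation: [3.113, 0.416, -0.0]
contact_force: [-0.0, 0.2, -1.2]
grip_width: 0.0289
gripper_force: 40.3
```

>>> servo_tool([
  [0,0,0,-1,-8,0,1],
  [0,0,0,-1,-15,0,1],
  [0,0,0,-1,-21,0,1],
  [0,0,0,-1,-25,0,1],
  [0,0,0,-1,-27,0,1],
])

```text
clock: 21.52
tcp_pos: [0.4683, -0.0503, 0.2305]
orientation: [-3.114, -0.417, 0.0]
contact_force: [0.2, -0.3, -0.1]
grip_width: 0.0287
gripper_force: 40.3
```

```bash
python3 one.py; python3 plan.py 468 -49 21.5667
```

```text
21.5167 q 4.57 rho 149.5 cap [468.  -49.9] tcp [468.3 -50.3 230.5] dist 0.5
-0.06 [467.3 -47.1] -0.04 [467.3 -47.8] -0.02 [467.4 -48.3] 0 [467.4 -48.8] 0.02 [467.4 -49.2] 0.04 [467.4 -49.5] 0.06 [467.5 -49.6] 0 [[0, 0], [0, 3], [0, 7], [0, 12], [0, 19]] [468. -30.] 21.983
1 [[1, 8], [2, 16], [4, 25], [6, 34], [9, 43]] [477.  13.] 22.4
2 [[3, 8], [7, 16], [11, 23], [14, 28], [17, 33]] [494.  46.] 22.817
3 [[2, 4], [4, 6], [5, 7], [5, 7], [4, 6]] [498.  52.] 23.233
4 [[-1, -2], [-3, -5], [-6, -9], [-9, -14], [-12, -19]] [486.  33.] 23.65
5 [[-3, -6], [-6, -13], [-9, -19], [-11, -26], [-13, -33]] [473.   0.] 24.067
```

Distance is 0.5 mm; carrying on.

>>> servo_tool([
  [0,0,0,0,0,0,1],
  [0,0,0,0,3,0,1],
  [0,0,0,0,7,0,1],
  [0,0,0,0,12,0,1],
  [0,0,0,0,19,0,1],
])

```text
clock: 21.98
tcp_pos: [0.4682, -0.0301, 0.2306]
orientation: [3.114, 0.418, 0.0]
contact_force: [0.2, 0.1, -1.6]
grip_width: 0.029
gripper_force: 40.3
```

>>> servo_tool([
  [0,0,0,1,8,0,1],
  [0,0,0,2,16,0,1],
  [0,0,0,4,25,0,1],
  [0,0,0,6,34,0,1],
  [0,0,0,9,43,0,1],
])

```text
clock: 22.4
tcp_pos: [0.4774, 0.0134, 0.2306]
orientation: [-3.114, -0.418, -0.0]
contact_force: [0.1, 1.0, -2.7]
grip_width: 0.0291
gripper_force: 40.3
```

>>> servo_tool([
  [0,0,0,3,8,0,1],
  [0,0,0,7,16,0,1],
  [0,0,0,11,23,0,1],
  [0,0,0,14,28,0,1],
  [0,0,0,17,33,0,1],
])

```text
clock: 22.82
tcp_pos: [0.4947, 0.0458, 0.2305]
orientation: [-3.114, -0.418, 0.0]
contact_force: [0.1, -0.6, -1.1]
grip_width: 0.0287
gripper_force: 40.3
```

>>> servo_tool([
  [0,0,0,2,4,0,1],
  [0,0,0,4,6,0,1],
  [0,0,0,5,7,0,1],
  [0,0,0,5,7,0,1],
  [0,0,0,4,6,0,1],
])

```text
clock: 23.23
tcp_pos: [0.4982, 0.0511, 0.2305]
orientation: [3.114, 0.417, -0.0]
contact_force: [-0.1, -0.4, -1.4]
grip_width: 0.0292
gripper_force: 40.3
```

```bash
python3 one.py; python3 plan.py 498 52 23.2833
```

```text
23.2333 q -37.75 rho 148.1 cap [499.9  52.7] tcp [498.2  51.1 230.5] dist 2.3
-0.06 [498.4  53.8] -0.04 [498.3  53.7] -0.02 [498.2  53.5] 0 [498.   53.3] 0.02 [497.8  53. ] 0.04 [497.5  52.6] 0.06 [497.2  52.2] 0 [[-2, -3], [-5, -7], [-8, -12], [-11, -17], [-14, -23]] [484.  29.] 23.7
1 [[-3, -6], [-6, -13], [-8, -19], [-10, -26], [-12, -32]] [472.  -3.] 24.117
2 [[-1, -6], [-2, -11], [-3, -15], [-3, -19], [-3, -21]] [469. -24.] 24.533
3 [[0, -1], [0, -1], [0, 0], [0, 2], [0, 5]] [469. -19.] 24.95
4 [[1, 3], [1, 8], [2, 13], [4, 18], [5, 23]] [474.   4.] 25.367
5 [[2, 6], [4, 11], [6, 16], [8, 20], [9, 24]] [483.  28.] 25.783
```

>>> servo_tool([
  [0,0,0,-2,-3,0,1],
  [0,0,0,-5,-7,0,1],
  [0,0,0,-8,-12,0,1],
  [0,0,0,-11,-17,0,1],
  [0,0,0,-14,-23,0,1],
])

```text
clock: 23.7
tcp_pos: [0.4837, 0.0275, 0.2306]
orientation: [3.114, 0.417, -0.0]
contact_force: [0.5, -0.2, -1.4]
grip_width: 0.0292
gripper_force: 40.3
```

>>> servo_tool([
  [0,0,0,-3,-6,0,1],
  [0,0,0,-6,-13,0,1],
  [0,0,0,-8,-19,0,1],
  [0,0,0,-10,-26,0,1],
  [0,0,0,-12,-32,0,1],
])

```text
clock: 24.12
tcp_pos: [0.472, -0.0047, 0.2306]
orientation: [3.114, 0.417, 0.0]
contact_force: [-0.2, 0.5, -1.6]
grip_width: 0.0288
gripper_force: 40.3
```

>>> servo_tool([
  [0,0,0,-1,-6,0,1],
  [0,0,0,-2,-11,0,1],
  [0,0,0,-3,-15,0,1],
  [0,0,0,-3,-19,0,1],
  [0,0,0,-3,-21,0,1],
])

```text
clock: 24.53
tcp_pos: [0.4692, -0.0253, 0.2306]
orientation: [3.114, 0.417, 0.0]
contact_force: [-0.4, 0.3, -1.0]
grip_width: 0.0291
gripper_force: 40.3
```

>>> servo_tool([
  [0,0,0,0,0,20,1],
  [0,0,0,0,5,40,1],
  [0,0,0,4,40,40,1],
  [0,0,0,8,75,40,1],
  [0,0,0,12,110,40,1],
])

```text
clock: 24.95
tcp_pos: [0.4816, 0.0863, 0.2712]
orientation: [3.114, 0.415, 0.002]
contact_force: [0.9, 0.1, -1.6]
grip_width: 0.029
gripper_force: 40.3
```

>>> servo_tool([
  [0,0,0,4,35,0,1],
  [0,0,0,8,70,0,1],
  [0,0,0,12,105,0,1],
  [0,0,0,16,140,0,1],
  [0,0,0,20,165,0,1],
])

```text
clock: 25.37
tcp_pos: [0.5007, 0.2541, 0.2707]
orientation: [-3.111, -0.422, -0.0]
contact_force: [-0.0, -0.1, -0.8]
grip_width: 0.0288
gripper_force: 40.3
```

>>> servo_tool([
  [0,0,0,0,5,0,1],
  [0,0,0,0,5,0,1],
  [0,0,0,0,5,0,1],
  [0,0,0,0,5,0,1],
])

```text
clock: 25.7
tcp_pos: [0.5015, 0.2535, 0.2703]
orientation: [3.113, 0.415, -0.001]
contact_force: [0.4, -0.8, -1.1]
grip_width: 0.0293
gripper_force: 40.2
```

```bash
python3 - <<'E'
from h import *
o=r.get_obs(); im,d=r.grab_frame("wrist"); cv2.imwrite("pics/w5.png",im)
print(o["clock"],o["tcp_pos"],o["orientation"],o["contact_force"],o["grip_width"])
# grey socket rim from side and top
for n,c in(("side",(185,265,240,330)),("top",(165,235,195,260))):
    _,dd=r.grab_frame(n); P=pts(n,dd); s=np.zeros(dd.shape,bool); s[c[2]:c[3],c[0]:c[1]]=1
    m=s&(P[...,2]>.044)&(P[...,2]<.056)&(np.hypot(P[...,0]-.5,P[...,1]-.256)<.037); q=P[m]; print(n,m.sum(),(q.min(0)+q.max(0))/2)
E
```

```text
25.7 [0.50146774 0.25346502 0.27032386] [ 3.11284024e+00  4.14721891e-01 -6.57058533e-04] [ 0.41721919 -0.84300422 -1.0752319 ] 0.029271413520068578
side 317 [0.50121207 0.2565181  0.04959084]
top 254 [0.49969383 0.25550581 0.04963262]
```

View pics/w5.png

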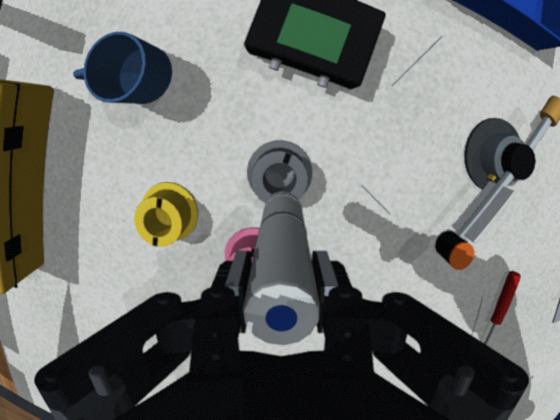

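The wrist view shows the grey socket's open bore at (278,180), with the upright probe above it. I'm off by about 3 mm in y, so I'll correct that and go down with force checks.

>>> servo_tool([
  [0,0,0,0,3,-20,1],
  [0,0,0,0,3,-55,1],
  [0,0,0,0,3,-85,1],
  [0,0,0,0,3,-100,1],
  [0,0,0,0,3,-100,1],
])

```text
clock: 26.27
tcp_pos: [0.4993, 0.2556, 0.1669]
orientation: [3.111, 0.416, -0.01]
contact_force: [-0.5, -0.5, -1.6]
grip_width: 0.0291
gripper_force: 40.2
```

>>> servo_tool([
  [0,0,0,0,0,-7,1],
  [0,0,0,0,0,-14,1],
  [0,0,0,0,0,-20,1],
  [0,0,0,0,0,-25,1],
])

```text
clock: 26.6
tcp_pos: [0.5017, 0.2584, 0.1459]
orientation: [-3.113, -0.417, -0.002]
contact_force: [-0.5, -1.7, -1.2]
grip_width: 0.029
gripper_force: 40.3
```

>>> servo_tool([
  [0,0,0,0,-1,-8,1],
  [0,0,0,0,-1,-16,1],
  [0,0,0,0,-1,-23,1],
  [0,0,0,0,-1,-27,1],
  [0,0,0,0,-1,-30,1],
])

```text
clock: 27.02
tcp_pos: [0.5009, 0.2571, 0.1147]
orientation: [3.113, 0.418, -0.001]
contact_force: [0.4, -0.8, 0.4]
grip_width: 0.029
gripper_force: 40.4
```

>>> servo_tool([
  [0,0,0,0,0,-2,1],
  [0,0,0,0,0,-3,1],
  [0,0,0,0,0,-3,1],
])

```text
clock: 27.27
tcp_pos: [0.5021, 0.2577, 0.1147]
orientation: [3.113, 0.417, 0.003]
contact_force: [-2.6, -2.1, 15.2]
grip_width: 0.0291
gripper_force: 42.2
```

The probe has bottomed out: the TCP is at the same 114.7 mm and there is 15 N upward. I'll ease off, open and rise.

>>> servo_tool([
  [0,0,0,0,0,2,1],
  [0,0,0,0,0,2,0.6],
  [0,0,0,0,0,2,0.3],
  [0,0,0,0,0,2,0],
  [0,0,0,0,0,2,0],
])

```text
clock: 27.68
tcp_pos: [0.5012, 0.2572, 0.1144]
orientation: [3.114, 0.418, -0.0]
contact_force: [-0.0, 0.3, 0.1]
grip_width: 0.0692
gripper_force: 0.0
```

>>> servo_tool([
  [0,0,0,0,0,0,0],
  [0,0,0,0,0,0,0],
  [0,0,0,0,0,0,0],
])

```text
clock: 27.93
tcp_pos: [0.5012, 0.2572, 0.1145]
orientation: [3.114, 0.418, -0.0]
contact_force: [-0.7, -0.5, -0.1]
grip_width: 0.0853
gripper_force: 0.0
```

>>> servo_tool([
  [0,0,0,0,0,15,0],
  [0,0,0,0,0,45,0],
  [0,0,0,0,0,80,0],
  [0,0,0,0,0,115,0],
  [0,0,0,0,0,140,0],
])

```text
clock: 28.35
tcp_pos: [0.5017, 0.2579, 0.2576]
orientation: [-3.112, -0.418, -0.004]
contact_force: [0.3, 0.6, -0.4]
grip_width: 0.0854
gripper_force: 0.0
```

>>> servo_tool([
  [0,0,0,0,-35,0,0],
  [0,0,0,0,-70,0,0],
  [0,0,0,0,-100,0,0],
  [0,0,0,0,-110,0,0],
  [0,0,0,0,-110,0,0],
])

```text
clock: 28.77
tcp_pos: [0.5015, 0.1436, 0.2544]
orientation: [3.113, 0.409, -0.001]
contact_force: [-0.3, 0.2, -0.6]
grip_width: 0.0856
gripper_force: 0.0
```

```bash
python3 - <<'E'
from h import *
o=r.get_obs(); print(o["clock"],o["tcp_pos"],o["contact_force"])
im,dd=r.grab_frame("side"); cv2.imwrite("pics/end.png",im); P=pts("side",dd)
w=np.hypot(P[...,0]-.5,P[...,1]-.256)<.025
for lo,hi in((.12,.145),(.145,.17)):
    m=w&(P[...,2]>lo)&(P[...,2]<hi); q=P[m]; print(m.sum(),q.mean(0).round(4),q.max(0).round(4))
m=w&(P[...,2]>.145)&(P[...,2]<.2); print("top z",np.percentile(P[m][:,2],[50,80,95]).round(4))
z=np.load("side.npz"); P0=pts("side",z["d"]); m=w&(P0[...,2]>.145)&(P0[...,2]<.2); print("before",np.percentile(P0[m][:,2],[50,80,95]).round(4))
df=np.abs(im.astype(int)-z["im"]).max(2)>40; print("changed px around",df.sum())
E
```

```text
28.7667 [0.50151941 0.14357671 0.25439425] [-0.27698386  0.15804451 -0.60089843]
77 [0.4928 0.2637 0.1323] [0.51   0.2715 0.1449]
122 [0.4983 0.2589 0.1547] [0.5163 0.2721 0.1605]
top z [0.1555 0.1571 0.1584]
before [0.1555 0.1572 0.1586]
changed px around 12906
```

View pics/end.png

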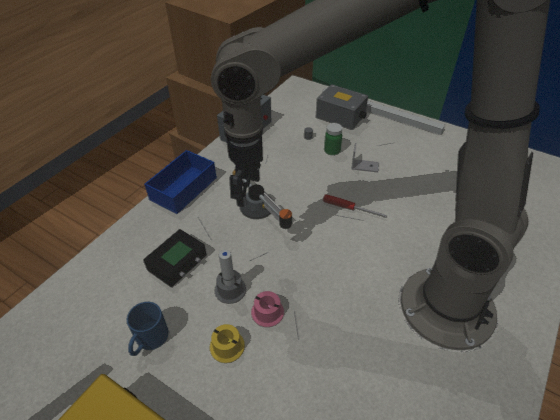

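The probe stands upright at (226,262), fully down in the grey socket: its top height is the same as at the start. The bystanders haven't moved and the arm is clear.

```bash
python3 -c "
from bench import r
print(r.hand_in())"
```

```text
the job is handed in; nothing more can be done
None
```

I handed the job in at about 29 s: the vane was pushed about 40° and released, the nose tracked the target for about 5.8 s (on a second push, because the first run may have broken the 25 mm limit), and the probe is back fully down in its socket with nothing else moved.

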